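# Hold an assembly square in the unclamped corner of a chair-arm frame

### The arm

A 6-joint arm with a two-finger parallel gripper is mounted at the origin on the work surface. World frame = base frame: x ahead of the robot, y to its left, z up, the work surface at z = 0. Lengths are in m, angles in degrees, forces in N, time in s.
With the tool pointing down it reaches from about 0.35 to 0.95 m from the base axis. Payload 17.4 kg.
Tool frame: the origin (TCP) lies between the finger pads; the fingertips stand 11 mm ahead of it and the grasp point (between the pads) lies 8 mm behind it; z points along the fingers, y is the line along which they close (so a half turn about z gives the same grasp; the last joint's range is limited). The gripper opens to 93 mm and grips with 3 to 60 N. Pads are 15 mm wide; open, the fingers measure 128 mm over their backs; the gripper's body (75 mm by 188 mm) begins 65 mm behind the grasp point.
Start: joints at [-74.874, 6.646, 82.598, -0, 90.757, -2.166], TCP at [0.201, -0.645, 0.23] pointing down, gripper open.
Joint ranges: [-162.19, 162.19], [-47.58, 125.68], [4.15, 143.07], [-65.23, 245.23], [0.69, 171.88], [-170.13, 170.13]. Speed limits (degrees/s): [108.29, 108.29, 127.2, 180, 180, 180].

### API

Orientations are given as a 3x3 rotation matrix whose columns are the frame's x, y, z axes.
In Python, from rig import status, viewer, finish_job gives the robot as it stands. The module is installed in compiled form; this text tells all that it offers.
- The arm moves only by the tool drive_tool, never from a script. Its argument "moves" is a list of rows, each a list of 5 numbers: the closure, from -1 (fully open) to 1 (shut), then the shift along the tool's x, y, z scaled (see below), then the turn about the tool's z scaled (see below). A call has 1 to 8 rows; each row is the pose to reach, as a shift and turn from the pose commanded when the call began, along the tool's axes at that moment; what a row does not reach only later rows make up. The controller multiplies each number of a shift by 0.25 m and each number of a turn by 0.5 rad. A row lasts 1/12 s, in which the tool goes at most 41.7 mm and 7.16 degrees, less where a joint would pass 70% of its speed; a pose out of reach is approached as far as the arm can. A call with a number of a shift or a turn outside -1 to 1 is refused whole. A call with a gripper value outside its range is refused whole. The fingers move at their own pace and stop on an object; the grip force is fixed at half the most. Time passes only in rows, so rows that repeat a pose let the fingers close. It gives the time, the measured TCP pose, the force, the opening and the grip force at its end, in the units of the state.
- status.get_obs(): the state, without advancing time (a new reading comes with each control period).
- viewer.snapshot(name): name is "side" or "top"; returns a dict with "image" (480x640x3 uint8, red, green, blue), "intrinsics" (3x3 intrinsics, pixels), "view" (4x4, takes a point from world to camera coordinates). Camera axes: x right, y down, z forward; pixel columns grow to the right and rows downward; lengths in m; the calibration is good to about 2 mm. A picture is of the moment at which its call begins. There is no depth.
- finish_job(): hands the job in; it is judged then, once.
Trained networks look in a picture, given as the dict that the camera call returned (one of the last four; its "shot" number tells which), for a name from the list of things; names that differ only in an ending like _2 or _b are one class to them, and where a whole thing is asked for, a point or a joint stands for the part that bears it (a point fixed in the world has none). Each returns a list of dicts, best first, with "score" (0 to 1); they miss things now and then, are a little off and sometimes report something else, mostly with a low value. They report only what shows in the picture. A call takes as long as a camera call. They do not tell look-alikes from the thing itself.
- viewer.search_frame(picture, label): "box" ([left, top, right, bottom] in pixels, round what is visible of it).
- viewer.tip_of(picture, label): "pixel" ([column, row] in pixels: a listed point, or the origin of a listed thing).
The state is a dict: "t": time; "qpos": joint angles; "joint_vel": joint speeds; "joint_efforts": joint torques, N m; "eef_pos": TCP position; "tool_rot": TCP orientation; "force": force on the tool from outside, world axes, zero at the start; "wrist_torque": the same for the moment, N m; "width": finger opening in m; "grip_force": force on a finger pad.
Only numpy, scipy, OpenCV 4.12 (cv2) and the standard library are available. Lean on these libraries where they do the work, as an engineer would, in place of code of your own. Each camera call takes 0.05 s, during which the arm holds its last target. There are 200 camera calls.

### The job

Of the frame's two inside corners, one already wears its steel saddle clamp and the other is still bare. Pick the assembly square up by its upright grip and, keeping it flat on the bench, press it into the bare inside corner until both of its outer faces bear firmly on the cross rail and the side rail. The job (and your program) ends while still gripping it there, square and pressed home; do not let go, and leave the other things on the bench where they are.

Things in the scene. Friction and masses are not known exactly. Their poses are not given: they have to be found in the camera images.
- square: Braced L-shaped aluminium assembly square lying flat, about 0.3 kg, smooth (friction about 0.2): two legs 100 mm long (outside), 16 wide, 20 high, a diagonal brace between them and an upright black grip. Origin on the underside at the outer vertex; the legs run along its -x and -y axes, so the outer faces look along +x and +y and the vertex points along the diagonal (+x+y). z up.
- grip (a point): Place to grip the square: middle of the upright grip bar, at (-40, -40, 58) mm in the square's frame. The bar is 14 mm thick, 50 mm long along the diagonal (+x+y), its top 78 mm above the bench, free from 20 mm up; the fingers close across its 14 mm, along the square's horizontal direction (+x-y).
- frame: U-shaped grey plastic frame lying fixed on the bench: cross rail and two side rails, 24 mm wide, 30 mm high. Origin at bench level at the middle of the cross rail's inner face; x points from the U's open side to the cross rail (about away from the robot), y to the left side rail. Side rails: inner faces at y = +110 and -110 mm, from x = 0 to -142 mm.
- cross_rail: The frame's cross rail, fixed. Same origin and axes as the frame; its inner face is the plane x = 0, facing -x.
- rail_left: The frame's left (+y) side rail, fixed. Same origin and axes as the frame; its inner face is the plane y = +110 mm.
- rail_right: The frame's right (-y) side rail, fixed. Same origin and axes as the frame; its inner face is the plane y = -110 mm.
- corner_left (a point): Inside corner between cross rail and left side rail, at bench height: (0, +110, 0) mm in the frame. With the square home here, its x axis lies along the frame's x axis.
- corner_right (a point): Inside corner between cross rail and right side rail, at bench height: (0, -110, 0) mm in the frame. With the square home here, its x axis lies along the frame's -y axis.
- clamp: Steel saddle clamp, fixed astride one side rail where it meets the cross rail, filling that inside corner: 44 mm along the rail, 56 mm across it, 44 mm high. Origin at bench level in its middle, at (-22, +122) or (-22, -122) mm in the frame: which of the two changes from start to start.
- screw: Bare screw head, 12 mm across, on top of the other, unclamped joint (30 mm above the bench). Origin at bench level below it, at (-22, -122) or (-22, +122) mm in the frame.
- tape_a: Roll of clear tape lying flat, 100 mm across, 48 mm high; bystander. Origin under its centre.
- tape_b: Roll of brown tape lying flat, 100 mm across, 24 mm high; bystander. Origin under its centre.
- amber_bottle: Amber drinking bottle, 64 mm across, 170 mm high; bystander. Origin under its centre.
- glue_bottle: White squeeze bottle, 40 mm across, 110 mm high; bystander. Origin under its centre.
- tube: Clear applicator tube standing on its cap, 38 mm across, 100 mm high; bystander. Origin under its centre.
- clip_cup: Small grey cup, 48 mm across, 34 mm high, standing in the open mouth of the U; bystander. Origin under its centre.
- screwdriver: Screwdriver lying down, 190 mm long, under 35 mm high; bystander. Its length is along its x axis.
Things that resemble listed ones, but are neither listed nor needed, are in the scene too. Of the things like the square, leave any that is blue; of the rest the smaller one is meant.

How it is judged (in metres and radians):
At the end, for the whole second after the job is handed in: Square flat in the unclamped corner (tilt under 0.05 rad, z within 5 mm), vertex within 4 mm of the corner, legs within 0.025 rad of the rails, over 2 N on the cross rail and on that side rail, at rest and still held in the fingers (contact force between square and cross_rail above 2 N and contact force between the fingers and square above 2 N and angle between square's own z axis and vertical below 0.05 rad and height (world z) of square between -0.004 and 0.005 m and linear speed of square below 0.01 m/s and ((y of clamp in the frame of frame below 0 m and horizontal distance between square and corner_left below 0.004 m and angle between the x axis of square and the x axis of frame, either way round below 0.025 rad and contact force between square and rail_left above 2 N) or (y of clamp in the frame of frame above 0 m and horizontal distance between square and corner_right below 0.004 m and angle between the x axis of square and the y axis of frame, either way round below 0.025 rad and contact force between square and rail_right above 2 N))); the arm keeps its last pose, push and grip.
It fails at once if a bystander is pushed more than 30 mm or knocked over (distance of any of tape_a, tape_b, amber_bottle, glue_bottle, tube, clip_cup, screwdriver from where it was at the start of the episode above 0.03 m or angle between any of tape_a, tape_b, amber_bottle, glue_bottle, tube, clip_cup's own z axis and vertical above 0.5 rad).
It also fails if it takes over 43 s, if anything falls off the work surface, if the arm or the gripper's body presses on something with over 40 N, if the wrist force passes 120 N, or if a joint passes its speed limit or range.

## Working session

There is one attempt and no reset: what is moved stays moved. The work goes in short steps, Python scripts to look and compute and a tool call to move; the robot and the scene stay as the last step left them, time stands still between calls to the robot, and variables do not carry over. Pictures are saved under pics/ and viewed, at most 10 in all, crops included, and the job is handed in when it is done.

Besides the shell and the picture viewer there is one more tool, called after "Request:" by a JSON object that holds its "name" and its "arguments", one argument or row to a line. drive_tool: Moves the arm, as the interface text tells. Its arguments: {"type":"object","properties":{"moves":{"type":"array","items":{"type":"array","items":{"type":"number"}}}},"required":["moves"]}

```bash
mkdir -p pics
cat > h.py <<'E'
import numpy as np, cv2
from rig import status, viewer, finish_job
def pix2w(s,p,z):
    K=np.array(s["intrinsics"]);V=np.array(s["view"]);R=V[:3,:3];t=V[:3,3]
    d=R.T@np.linalg.inv(K)@np.array([p[0],p[1],1.]);c=-R.T@t
    return c+d*(z-c[2])/d[2]
def w2pix(s,P):
    K=np.array(s["intrinsics"]);V=np.array(s["view"]);q=K@(V[:3,:3]@np.array(P)+V[:3,3]);return q[:2]/q[2]
def save(s,n): cv2.imwrite(f"pics/{n}.png",cv2.cvtColor(s["image"],cv2.COLOR_RGB2BGR))
E
python3 - <<'E'
from h import *
for c in ("top","side"):
    s=viewer.snapshot(c);save(s,c+"0")
    for l,z in (("square",0),("grip",.058),("frame",0),("corner_left",0),("corner_right",0),("clamp",0),("screw",0)):
        for r in viewer.tip_of(s,l)[:4]: print(c,l,round(r["score"],2),np.round(r["pixel"],1),pix2w(s,r["pixel"],z).round(4))
o=status.get_obs();print(o["t"],o["eef_pos"],np.round(o["tool_rot"],3).tolist(),o["width"])
E
```

```text
top square 0.8 [396.4 232.8] [ 0.5704 -0.2664  0.    ]
top square 0.8 [307.4 339.3] [ 0.2899 -0.0299  0.    ]
top square 0.67 [370.9 317. ] [ 0.3478 -0.196   0.    ]
top grip 0.96 [398.8 250.6] [ 0.5172 -0.2618  0.058 ]
top grip 0.9 [413.  322.2] [ 0.3373 -0.2944  0.058 ]
top grip 0.66 [292.1 320.5] [0.3406 0.0083 0.058 ]
top frame 0.57 [255.9 214.2] [0.6191 0.1094 0.    ]
top frame 0.48 [255.6 208.2] [0.6354 0.1105 0.    ]
top frame 0.42 [401.  251.5] [ 0.5203 -0.2778  0.    ]
top corner_left 0.79 [214.3 204.6] [0.6446 0.2213 0.    ]
top corner_right 0.59 [354.1 205.1] [ 0.645  -0.1538  0.    ]
top corner_right 0.57 [296.5 220.5] [0.6025 0.0007 0.    ]
top clamp 0.74 [208.  210.9] [0.6275 0.2377 0.    ]
top screw 0.43 [139.  227.8] [0.581  0.4199 0.    ]
top screw 0.27 [364.9 172.7] [ 0.7342 -0.1836  0.    ]
side square 0.98 [406.8 238. ] [ 0.3471 -0.1939  0.    ]
side square 0.96 [413.1 278.9] [ 0.3057 -0.0343  0.    ]
side square 0.65 [326.2 207.3] [ 0.5796 -0.277   0.    ]
side grip 0.96 [396.  268.2] [0.3403 0.0147 0.058 ]
side grip 0.83 [419.8 193.1] [ 0.3401 -0.3246  0.058 ]
side grip 0.82 [344.8 192.3] [ 0.5281 -0.2711  0.058 ]
side frame 0.71 [259.  291.7] [0.6213 0.1084 0.    ]
side corner_left 0.96 [225.3 322.2] [0.6511 0.2198 0.    ]
side corner_left 0.32 [253.8 294.7] [ 0.6283  0.1212 -0.    ]
side corner_right 0.57 [281.5 267.2] [0.6043 0.0103 0.    ]
side clamp 0.76 [233.  329.3] [0.6276 0.2348 0.    ]
side clamp 0.68 [254.5 290.5] [0.6322 0.1074 0.    ]
0.8 [ 0.20061339 -0.64451722  0.22966696] [[0.955, 0.297, 0.0], [0.297, -0.955, -0.0], [0.0, 0.0, -1.0]] 0.09294394124823908
```

View pics/top0.png

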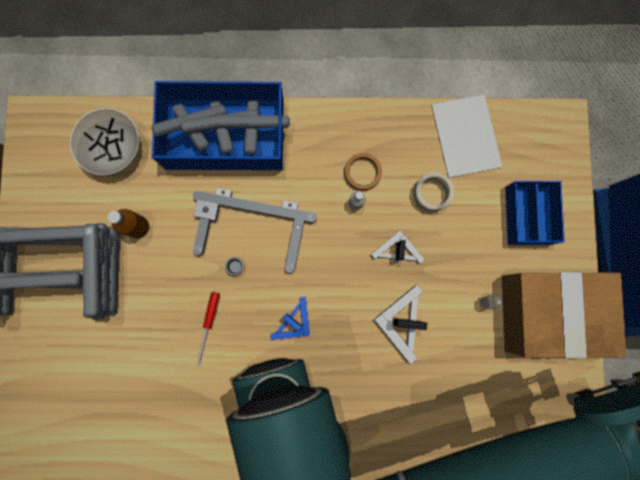

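View pics/side0.png

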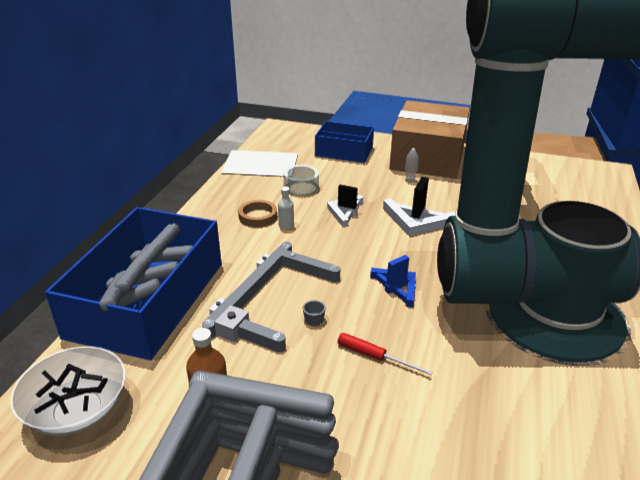

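The top view shows the small aluminium square at about (398,248). The larger look-alike is at (405,323) and the blue one at (293,322). The clamp sits on the left joint at (206,209), so the bare corner is the right one, near (297,218). Next I'll take enlarged views to measure from.

Run:
```python
import cv2,numpy as np
a=cv2.imread("pics/top0.png");b=cv2.imread("pics/side0.png")
f=lambda im,x,y,w,h,k:cv2.resize(im[y:y+h,x:x+w],None,fx=k,fy=k,interpolation=cv2.INTER_CUBIC)
A=f(a,365,225,66,50,6)   #396x300
B=f(b,320,180,66,50,6)
C=f(a,185,180,140,100,5.65)[:,:792]
D=np.hstack([A,B]);out=np.vstack([D,cv2.resize(f(a,190,182,132,98,6),(792,588))[:300]])
cv2.imwrite("pics/crop1.png",out)
```

```text
(no output)
```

View pics/crop1.png

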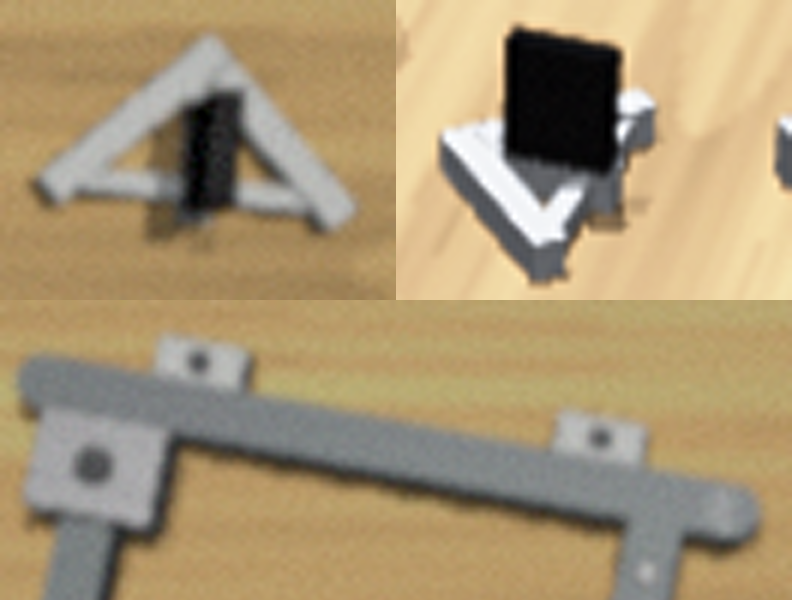

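The crop shows the square's vertex at about (400.3,230.8) and its leg ends at (371.3,255.5) and (424.2,260). The bare corner with the small screw is near (294.7,218.6) on the rail tops.

Run:
```python
from h import *
s=viewer.snapshot("top");q=viewer.snapshot("side")
P={}
for n,p,z in (("v",(400.3,230.8),.02),("L",(371.3,255.5),.02),("R",(424.2,260),.02),("grip",(400.8,250),.078),("grip58",(398.8,250.6),.058),("cornR",(294.7,218.6),.03),("inL",(219.2,204.8),.03)):
    P[n]=pix2w(s,p,z);print(n,P[n].round(4))
# side: square corners. vertex crop, legs
for n,p,z in (("v",(320+(440-396)/6,180+138/6),.02),("legend",(320+(545-396)/6,180+243/6),.02),("gripTopA",(320+(512-396)/6,180+30/6),.078),("gripTopB",(320+(620-396)/6,180+48/6),.078)):
    print("side",n,pix2w(q,p,z).round(4))
print(np.linalg.norm(P["v"]-P["L"]),np.linalg.norm(P["v"]-P["R"]))
a=lambda d:np.degrees(np.arctan2(d[1],d[0]))
print("legs",a(P["v"]-P["L"]),a(P["v"]-P["R"]),"frame y",a(P["inL"]-P["cornR"]))
print("cup",[pix2w(s,r["pixel"],0).round(3) for r in viewer.tip_of(s,"clip_cup")[:1]])
S=cv2.imread("pics/side0.png")
cv2.imwrite("pics/side_fr.png",cv2.resize(S[235:355,200:360],None,fx=5,fy=5,interpolation=cv2.INTER_CUBIC))
```

```text
v [ 0.5732 -0.2733  0.02  ]
L [ 0.5077 -0.1962  0.02  ]
R [ 0.4964 -0.3346  0.02  ]
grip [ 0.5169 -0.2633  0.078 ]
grip58 [ 0.5172 -0.2618  0.058 ]
cornR [0.6029 0.0046 0.03  ]
inL [0.6386 0.2027 0.03  ]
side v [ 0.5738 -0.2671  0.02  ]
side legend [ 0.5076 -0.1967  0.02  ]
side gripTopA [ 0.5429 -0.2696  0.078 ]
side gripTopB [ 0.4946 -0.2679  0.078 ]
0.10115753363679668 0.09827401426645643
legs -49.633027450447685 38.60505122737524 frame y 79.77857963396274
cup [array([0.482, 0.152, 0.   ])]
```

View pics/side_fr.png

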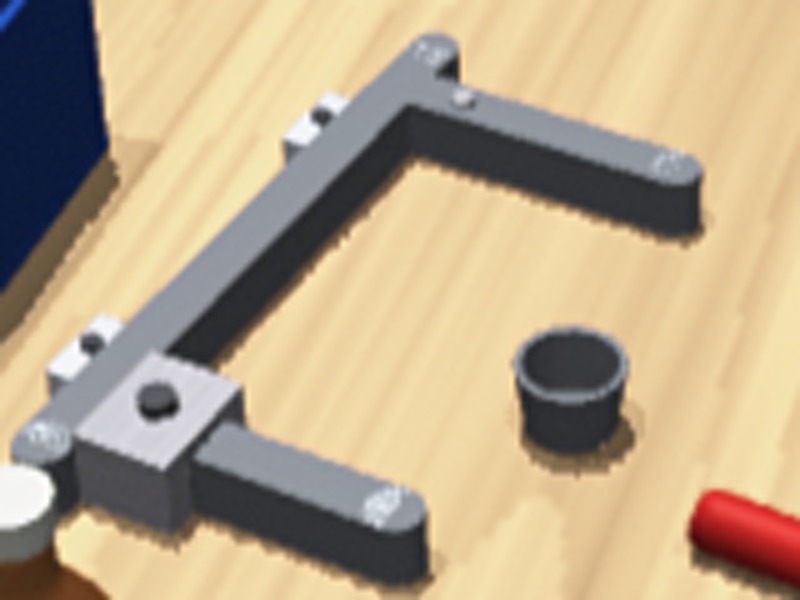

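The crop shows the bare right corner, its foot at about (283,267) in the side image, and the cup well clear of it. I'll move sideways first to clear the cardboard box.

Request:
{"name": "drive_tool", "arguments": {
  "moves": [
    [-1,0.3,-0.95,-0.2,0],
    [-1,0.3,-0.95,-0.2,0],
    [-1,0.3,-0.95,-0.2,0],
    [-1,0.3,-0.95,-0.2,0],
    [-1,0.3,-0.95,-0.2,0.4],
    [-1,0.3,-0.95,-0.2,0.8],
    [-1,0.3,-0.95,-0.2,0.8],
    [-1,0.3,-0.95,-0.2,0.8]
  ]
}}

```text
t: 1.62
eef_pos: [0.2018, -0.3937, 0.2815]
tool_rot: [[0.995, -0.105, 0.002], [-0.105, -0.995, -0.004], [0.002, 0.003, -1.0]]
force: [0.5, -0.2, 0.7]
width: 0.0931
grip_force: 0.0
```

```bash
cat >> h.py <<'E'
def plan(x,y,z,yaw):
    o=status.get_obs();R=np.array(o["tool_rot"]);d=R.T@(np.array([x,y,z])-o["eef_pos"])
    c=np.degrees(np.arctan2(R[1,0],R[0,0]));print("t",o["t"],"pos",np.round(o["eef_pos"],4),"yaw",c.round(2),"Rz",R[:,2].round(3),"F",np.round(o["force"],1),"w",o["width"])
    print("move",(d/.25).round(3),"turn",round(np.radians(c-yaw)/.5,3))
E
python3 -c "
from h import *
plan(.517,-.265,.2,-5.5)
q=viewer.snapshot('side')
print(pix2w(q,(283,266.6),0),pix2w(q,(282,256.6),.03))"
```

```text
t 1.6167 pos [ 0.2018 -0.3937  0.2815] yaw -6.01 Rz [ 0.002 -0.004 -1.   ] F [ 0.5 -0.2  0.7] w 0.09305959085626946
move [ 1.199 -0.645  0.326] turn -0.018
[0.60173035 0.00710339 0.        ] [0.60233816 0.00942918 0.03      ]
```

Request:
{"name": "drive_tool", "arguments": {
  "moves": [
    [-1,1.0,-0.64,0.2,-0.02],
    [-1,1.0,-0.64,0.2,-0.02],
    [-1,1.0,-0.64,0.2,-0.02],
    [-1,1.0,-0.64,0.2,-0.02],
    [-1,1.0,-0.64,0.2,-0.02],
    [-1,1.0,-0.64,0.2,-0.02],
    [-1,1.0,-0.64,0.2,-0.02],
    [-1,1.0,-0.64,0.2,-0.02]
  ]
}}

```text
t: 2.33
eef_pos: [0.4696, -0.258, 0.2277]
tool_rot: [[0.996, -0.084, -0.001], [-0.084, -0.996, 0.002], [-0.001, -0.002, -1.0]]
force: [0.5, 0.7, -0.9]
width: 0.0927
grip_force: 0.0
```

```bash
python3 -c "
from h import *
plan(.517,-.265,.06,-5.5)"
```

```text
t 2.3333 pos [ 0.4696 -0.258   0.2277] yaw -4.81 Rz [-0.001  0.002 -1.   ] F [ 0.5  0.7 -0.9] w 0.092721711661316
move [0.192 0.013 0.67 ] turn 0.024
```

Request:
{"name": "drive_tool", "arguments": {
  "moves": [
    [-1,0.19,0.01,0,0.02],
    [-1,0.19,0.01,0.1,0.02],
    [-1,0.19,0.01,0.3,0.02],
    [-1,0.19,0.01,0.46,0.02],
    [-1,0.19,0.01,0.46,0.02],
    [-1,0.19,0.01,0.46,0.02]
  ]
}}

```text
t: 2.83
eef_pos: [0.512, -0.2671, 0.1123]
tool_rot: [[0.995, -0.098, -0.004], [-0.098, -0.995, 0.003], [-0.005, -0.002, -1.0]]
force: [0.6, -0.4, 1.1]
width: 0.093
grip_force: 0.0
```

```bash
python3 -c "
from h import *
plan(.517,-.265,.044,-5.5)
a=viewer.snapshot('top')['image'];b=viewer.snapshot('side')['image']
f=lambda im,x,y:cv2.resize(im[y:y+90,x:x+65],None,fx=6,fy=6,interpolation=cv2.INTER_CUBIC)
save({'image':np.hstack([f(a,365,205),f(b,320,140)])},'pre')"
```

```text
t 2.8333 pos [ 0.512  -0.2671  0.1123] yaw -5.6 Rz [-0.004  0.003 -1.   ] F [ 0.6 -0.4  1.1] w 0.0930098374559158
move [ 0.02  -0.01   0.273] turn -0.003
```

View pics/pre.png

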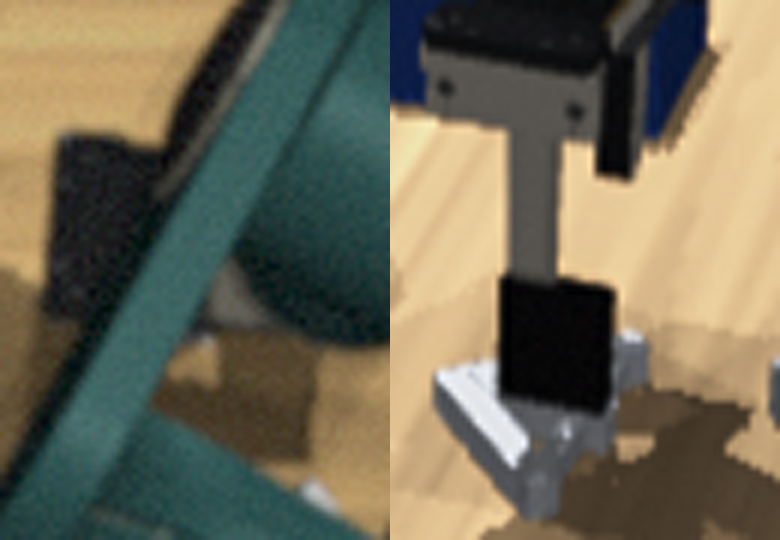

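The side view shows the near finger over the middle of the grip bar, so the alignment is good. I'll descend and close.

Request:
{"name": "drive_tool", "arguments": {
  "moves": [
    [-1,0.015,0,0.12,0],
    [-1,0.015,0,0.24,0],
    [-1,0.015,0,0.27,0],
    [-1,0.015,0,0.27,0],
    [1,0.015,0,0.27,0],
    [1,0.015,0,0.27,0],
    [1,0.015,0,0.27,0],
    [1,0.015,0,0.27,0]
  ]
}}

```text
t: 3.6
eef_pos: [0.5175, -0.2681, 0.0488]
tool_rot: [[0.995, -0.098, 0.002], [-0.098, -0.995, -0.001], [0.002, 0.001, -1.0]]
force: [0.7, 0.1, 0.8]
width: 0.0707
grip_force: 0.0
```

Request:
{"name": "drive_tool", "arguments": {
  "moves": [
    [1,0,0,0,0],
    [1,0,0,0,0],
    [1,0,0,0,0],
    [1,0,0,0,0]
  ]
}}

```text
t: 3.93
eef_pos: [0.5169, -0.2678, 0.0472]
tool_rot: [[0.995, -0.098, -0.0], [-0.098, -0.995, 0.0], [-0.0, -0.0, -1.0]]
force: [0.0, 0.1, 0.3]
width: 0.0443
grip_force: 0.0
```

Request:
{"name": "drive_tool", "arguments": {
  "moves": [
    [1,0,0,0,0],
    [1,0,0,0,0],
    [1,0,0,0,0],
    [1,0,0,0,0],
    [1,0,0,0,0],
    [1,0,0,0,0],
    [1,0,0,0,0],
    [1,0,0,0,0]
  ]
}}

```text
t: 4.6
eef_pos: [0.5169, -0.2677, 0.0471]
tool_rot: [[0.995, -0.098, -0.0], [-0.098, -0.995, 0.0], [-0.0, -0.0, -1.0]]
force: [0.3, 1.5, -0.1]
width: 0.0139
grip_force: 30.0
```

Request:
{"name": "drive_tool", "arguments": {
  "moves": [
    [1,0,0,-0.1,0],
    [1,0,0,-0.2,0],
    [1,0,0,-0.3,0],
    [1,0,0,-0.3,0],
    [1,0,0,-0.3,0]
  ]
}}

```text
t: 5.02
eef_pos: [0.5172, -0.268, 0.1227]
tool_rot: [[0.995, -0.098, 0.001], [-0.098, -0.995, -0.001], [0.002, 0.001, -1.0]]
force: [-0.7, -0.5, -4.6]
width: 0.0134
grip_force: 30.0
```

```bash
python3 -c "
from h import *
plan(.517,-.265,.12,-5.5)
a=viewer.snapshot('top')['image'];b=viewer.snapshot('side')['image']
f=lambda im,x,y:cv2.resize(im[y:y+90,x:x+65],None,fx=6,fy=6,interpolation=cv2.INTER_CUBIC)
save({'image':np.hstack([f(a,365,205),f(b,320,130)])},'lift')"
```

```text
t 5.0167 pos [ 0.5172 -0.268   0.1227] yaw -5.63 Rz [ 0.001 -0.001 -1.   ] F [-0.7 -0.5 -4.6] w 0.013423931552699503
move [-0.002 -0.012  0.011] turn -0.004
```

View pics/lift.png

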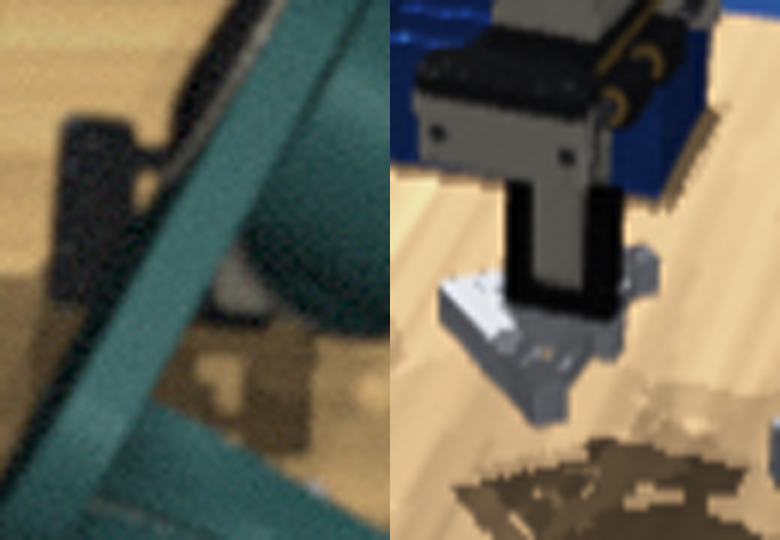

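The side view shows the square held level, with the finger about mid-bar. Next I'll carry it over the right rail while turning.

Request:
{"name": "drive_tool", "arguments": {
  "moves": [
    [1,0.03,-0.1,-0.05,0.1],
    [1,0.03,-0.25,-0.05,0.3],
    [1,0.03,-0.4,-0.05,0.5],
    [1,0.03,-0.55,-0.05,0.7],
    [1,0.03,-0.7,-0.05,0.9],
    [1,0.03,-0.7,-0.05,0.9],
    [1,0.03,-0.7,-0.05,0.9]
  ]
}}

```text
t: 5.7
eef_pos: [0.5411, -0.0926, 0.1329]
tool_rot: [[0.855, -0.519, -0.002], [-0.519, -0.855, 0.0], [-0.002, 0.001, -1.0]]
force: [-0.4, -0.3, -2.8]
width: 0.0142
grip_force: 30.0
```

```bash
python3 -c "
from h import *
plan(.563,.063,.125,-55.4)"
```

```text
t 5.7 pos [ 0.5411 -0.0926  0.1329] yaw -31.25 Rz [-0.002  0.    -1.   ] F [-0.4 -0.3 -2.8] w 0.014221468475274054
move [-0.248 -0.578  0.032] turn 0.843
```

Request:
{"name": "drive_tool", "arguments": {
  "moves": [
    [1,-0.05,-0.12,0,0.15],
    [1,-0.1,-0.24,0,0.35],
    [1,-0.15,-0.36,0,0.55],
    [1,-0.2,-0.48,0,0.75],
    [1,-0.25,-0.58,0,0.84],
    [1,-0.25,-0.58,0,0.84],
    [1,-0.25,-0.58,0,0.84],
    [1,-0.25,-0.58,0,0.84]
  ]
}}

```text
t: 6.37
eef_pos: [0.5636, 0.0609, 0.1337]
tool_rot: [[0.568, -0.823, -0.001], [-0.823, -0.568, -0.001], [-0.0, 0.001, -1.0]]
force: [0.0, 0.1, -3.8]
width: 0.0141
grip_force: 30.0
```

```bash
python3 -c "
from h import *
plan(.563,.063,.06,-55.4)
a=viewer.snapshot('top');b=viewer.snapshot('side')
f=lambda im,x,y:cv2.resize(im[y:y+105,x:x+70],None,fx=5.6,fy=5.6,interpolation=cv2.INTER_CUBIC)
save({'image':np.hstack([f(a['image'],240,180),f(b['image'],255,195)])},'over')
o=status.get_obs();R=np.array(o['tool_rot'])
for n,s,ox,oy,xo in (('top',a,240,180,0),('side',b,255,195,392)):
  for c in ((54.5,0),(54.5-70.7,70.7),(54.5-70.7,-70.7)):
    P=o['eef_pos']+R@np.array([c[0]/1e3,c[1]/1e3,.027]);p=w2pix(s,P);print(n,c,((p-[ox,oy])*5.6+[xo,0]).round(0))"
```

```text
t 6.3667 pos [0.5636 0.0609 0.1337] yaw -55.41 Rz [-0.001 -0.001 -1.   ] F [ 0.   0.1 -3.8] w 0.014140524951097048
move [-0.008 -0.003  0.295] turn -0.001
top (54.5, 0) [276. 207.]
top (-16.200000000000003, 70.7) [232. 430.]
top (-16.200000000000003, -70.7) [ 53. 166.]
side (54.5, 0) [550. 198.]
side (-16.200000000000003, 70.7) [778. 264.]
side (-16.200000000000003, -70.7) [415. 330.]
```

View pics/over.png

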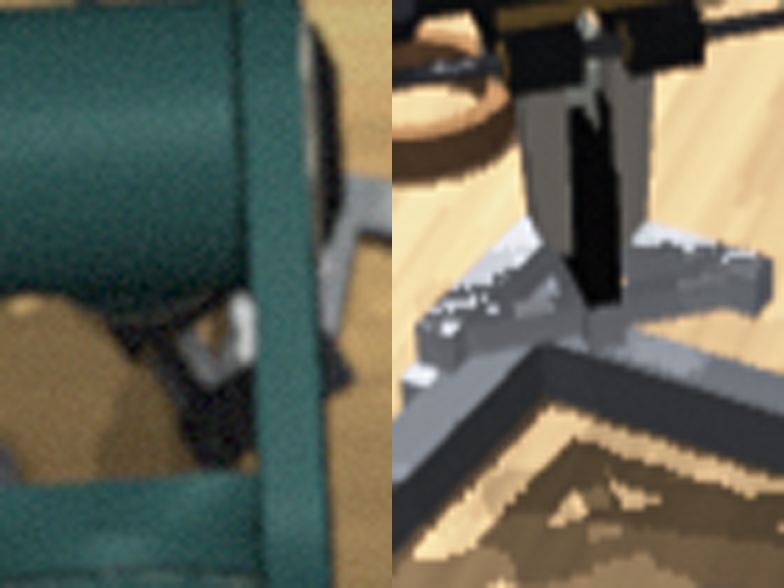

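The side view shows the leg ends at about (770,258) and (418,320), matching the prediction to about 2 mm. The margin is fine, so I'll lower to just above the bench.

Request:
{"name": "drive_tool", "arguments": {
  "moves": [
    [1,-0.01,0,0.08,0],
    [1,-0.01,0,0.16,0],
    [1,-0.01,0,0.24,0],
    [1,-0.01,0,0.28,0],
    [1,-0.01,0,0.31,0],
    [1,-0.01,0,0.335,0],
    [1,-0.01,0,0.335,0],
    [1,-0.01,0,0.335,0]
  ]
}}

```text
t: 7.13
eef_pos: [0.5627, 0.0639, 0.0515]
tool_rot: [[0.567, -0.824, 0.0], [-0.824, -0.567, 0.0], [0.0, -0.0, -1.0]]
force: [0.1, 0.3, -2.8]
width: 0.014
grip_force: 30.0
```

```bash
python3 -c "
from h import *
plan(.5715,.051,.047,-55.4)
b=viewer.snapshot('side')
save({'image':cv2.resize(b['image'][205:305,245:365],None,fx=6,fy=6,interpolation=cv2.INTER_CUBIC)},'down')"
```

```text
t 7.1333 pos [0.5627 0.0639 0.0515] yaw -55.48 Rz [ 0.  0. -1.] F [ 0.1  0.3 -2.8] w 0.01403842774053951
move [0.062 0.    0.018] turn -0.003
```

View pics/down.png

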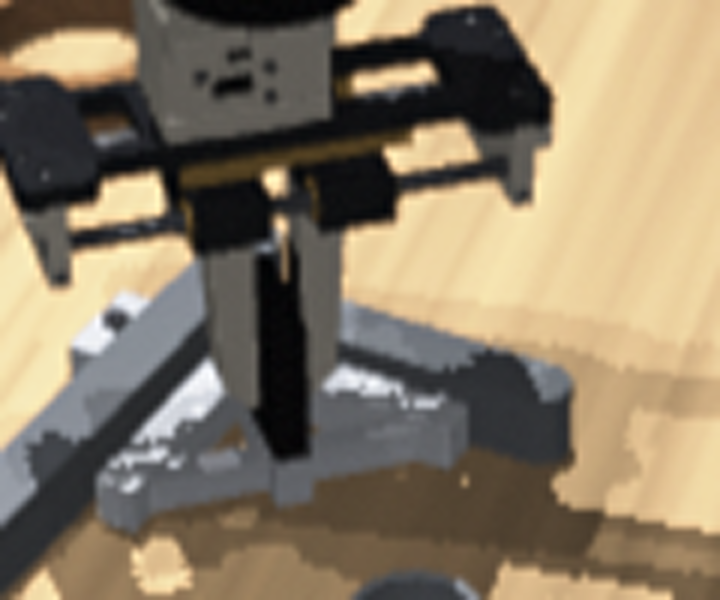

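The square is inside the U, close to both rails and clear of the cup. I'll set it down, then push along the diagonal.

Request:
{"name": "drive_tool", "arguments": {
  "moves": [
    [1,0,0,0.01,0],
    [1,0,0,0.02,0],
    [1,0,0,0.02,0],
    [1,0.01,0,0.02,0],
    [1,0.02,0,0.02,0],
    [1,0.03,0,0.02,0],
    [1,0.03,0,0.02,0],
    [1,0.03,0,0.02,0]
  ]
}}

```text
t: 7.85
eef_pos: [0.5674, 0.0578, 0.0469]
tool_rot: [[0.567, -0.824, 0.002], [-0.824, -0.567, 0.0], [0.001, -0.002, -1.0]]
force: [0.8, 0.6, 5.5]
width: 0.0143
grip_force: 30.0
```

Request:
{"name": "drive_tool", "arguments": {
  "moves": [
    [1,0.01,0,0,0],
    [1,0.02,0,0,0],
    [1,0.02,0,0,0],
    [1,0.02,0,0,0]
  ]
}}

```text
t: 8.18
eef_pos: [0.57, 0.0554, 0.0471]
tool_rot: [[0.567, -0.824, 0.001], [-0.824, -0.567, 0.003], [-0.002, -0.003, -1.0]]
force: [-3.2, 14.6, 8.6]
width: 0.0138
grip_force: 30.0
```

Request:
{"name": "drive_tool", "arguments": {
  "moves": [
    [1,0.004,-0.008,0,0],
    [1,0.008,-0.016,0,0],
    [1,0.008,-0.016,0,0],
    [1,0.008,-0.016,0,0]
  ]
}}

```text
t: 8.52
eef_pos: [0.5719, 0.0551, 0.0471]
tool_rot: [[0.567, -0.824, -0.005], [-0.824, -0.567, 0.001], [-0.004, 0.004, -1.0]]
force: [-31.3, 6.0, 25.9]
width: 0.0138
grip_force: 30.0
```

```bash
cat >> h.py <<'E'
def rep(s=None):
    o=status.get_obs();a=np.radians(-10.4);F=np.array(o["force"])[:2]
    print("frame F x,y",F@[np.cos(a),np.sin(a)],F@[-np.sin(a),np.cos(a)],"torque",np.round(o["wrist_torque"],2));plan(.5715,.051,.047,-55.4)
E
python3 -c "
from h import *
rep()"
```

```text
frame F x,y -31.919988723568306 0.27615625859274306 torque [ 0.69  5.3  -0.08]
t 8.5167 pos [0.5719 0.0551 0.0471] yaw -55.45 Rz [-0.005  0.001 -1.   ] F [-31.3   6.   25.9] w 0.013818914953914229
move [0.012 0.011 0.   ] turn -0.002
```

Request:
{"name": "drive_tool", "arguments": {
  "moves": [
    [1,-0.003,0.007,-0.001,0],
    [1,-0.003,0.007,-0.001,0],
    [1,-0.003,0.007,-0.001,0],
    [1,-0.003,0.007,-0.001,0],
    [1,-0.003,0.007,-0.001,0]
  ]
}}

```text
t: 8.93
eef_pos: [0.5717, 0.055, 0.047]
tool_rot: [[0.567, -0.824, -0.001], [-0.824, -0.567, 0.002], [-0.002, -0.0, -1.0]]
force: [-10.8, 7.5, 10.6]
width: 0.0138
grip_force: 30.0
```

```bash
python3 -c "
from h import *
rep()"
```

```text
frame F x,y -11.940878845446825 5.39550884575476 torque [ 1.47  1.72 -0.15]
t 8.9333 pos [0.5717 0.055  0.047 ] yaw -55.46 Rz [-0.001  0.002 -1.   ] F [-10.8   7.5  10.6] w 0.013790678483021556
move [ 0.013  0.01  -0.   ] turn -0.002
```

Request:
{"name": "drive_tool", "arguments": {
  "moves": [
    [1,0,0,0,0.03],
    [1,0,0,0,0.03],
    [1,0,0,0,0.03],
    [1,0,0,0,0.03]
  ]
}}

```text
t: 9.27
eef_pos: [0.5717, 0.055, 0.047]
tool_rot: [[0.555, -0.832, -0.001], [-0.832, -0.555, 0.002], [-0.002, -0.0, -1.0]]
force: [-10.6, 8.2, 10.8]
width: 0.0138
grip_force: 30.1
```

```bash
python3 -c "
from h import *
rep()"
```

```text
frame F x,y -11.900493980078384 6.143922369433873 torque [1.55 1.71 0.4 ]
t 9.2667 pos [0.5717 0.055  0.047 ] yaw -56.29 Rz [-0.001  0.002 -1.   ] F [-10.6   8.2  10.8] w 0.01380775403412581
move [ 0.013  0.01  -0.   ] turn -0.031
```

Request:
{"name": "drive_tool", "arguments": {
  "moves": [
    [1,0,0,0,-0.06],
    [1,0,0,0,-0.06],
    [1,0,0,0,-0.06],
    [1,0,0,0,-0.06]
  ]
}}

```text
t: 9.6
eef_pos: [0.5717, 0.055, 0.047]
tool_rot: [[0.579, -0.815, -0.001], [-0.815, -0.579, 0.002], [-0.002, -0.001, -1.0]]
force: [-10.2, 9.3, 10.7]
width: 0.0137
grip_force: 30.3
```

```bash
python3 -c "
from h import *
rep()
b=viewer.snapshot('side')
save({'image':cv2.resize(b['image'][225:300,255:355],None,fx=8,fy=8,interpolation=cv2.INTER_CUBIC)},'fit')"
```

```text
frame F x,y -11.665889950343923 7.278639727477718 torque [ 1.49  1.68 -0.53]
t 9.6 pos [0.5717 0.055  0.047 ] yaw -54.62 Rz [-0.001  0.002 -1.   ] F [-10.2   9.3  10.7] w 0.013663614143470977
move [ 0.013  0.01  -0.   ] turn 0.027
```

View pics/fit.png

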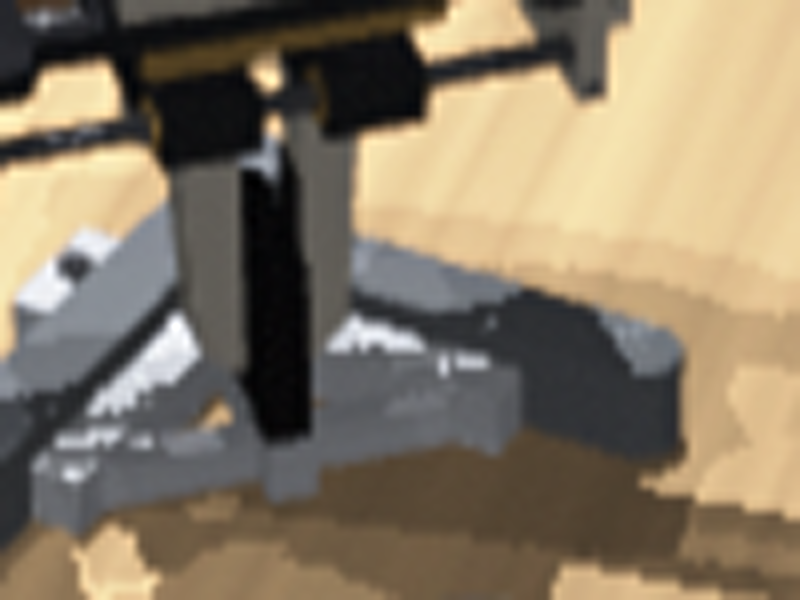

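The image shows both legs along the rails with no visible gap. The wiggle was resisted about equally both ways (+0.40 and −0.53 N m), which means a flush fit. I'll centre the turn and add a little push on the side rail.

Request:
{"name": "drive_tool", "arguments": {
  "moves": [
    [1,0.001,0.001,0,0.03],
    [1,0.002,0.0015,0,0.033],
    [1,0.002,0.0015,0,0.033],
    [1,0.002,0.0015,0,0.033],
    [1,0.002,0.0015,0,0.033],
    [1,0.002,0.0015,0,0.033],
    [1,0.002,0.0015,0,0.033],
    [1,0.002,0.0015,0,0.033]
  ]
}}

```text
t: 10.32
eef_pos: [0.5717, 0.0549, 0.047]
tool_rot: [[0.566, -0.824, -0.001], [-0.824, -0.566, 0.003], [-0.003, -0.001, -1.0]]
force: [-10.3, 13.2, 11.4]
width: 0.014
grip_force: 30.0
```

```bash
python3 -c "
from h import *
rep()"
```

```text
frame F x,y -12.467027037137335 11.104006946889495 torque [ 2.19  1.72 -0.12]
t 10.3167 pos [0.5717 0.0549 0.047 ] yaw -55.54 Rz [-0.001  0.003 -1.   ] F [-10.3  13.2  11.4] w 0.014045901805787398
move [0.013 0.01  0.   ] turn -0.005
```

Request:
{"name": "drive_tool", "arguments": {
  "moves": [
    [1,0,0,0,0],
    [1,0,0,0,0],
    [1,0,0,0,0],
    [1,0,0,0,0],
    [1,0,0,0,0],
    [1,0,0,0,0],
    [1,0,0,0,0],
    [1,0,0,0,0]
  ]
}}

```text
t: 10.98
eef_pos: [0.5717, 0.0549, 0.047]
tool_rot: [[0.566, -0.824, -0.001], [-0.824, -0.566, 0.003], [-0.003, -0.001, -1.0]]
force: [-10.1, 14.1, 9.9]
width: 0.0137
grip_force: 30.0
```

```bash
python3 -c "
from h import *
rep()"
```

```text
frame F x,y -12.490044982814194 12.025812286634116 torque [ 2.24  1.7  -0.01]
t 10.9833 pos [0.5717 0.0549 0.047 ] yaw -55.53 Rz [-0.001  0.003 -1.   ] F [-10.1  14.1   9.9] w 0.0136866565689785
move [0.012 0.009 0.   ] turn -0.005
```

Forces are steady at about 12 N on each rail. The square is flat and flush, so I'm handing in.

```bash
python3 -c "
from rig import finish_job
print(finish_job())"
```

```text
the job is handed in; nothing more can be done
None
```

I handed the job in at about 11 s with the small aluminium square still gripped in the bare right corner, flat and flush, pressing with about 12 N on each rail; the hand-in returned no verdict.

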